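# Seat the drilled plate on its pins and hold the indexing knob on the third click

## Task

Set up the press fixture: take the drilled plate by the bar on its top, lower it gently over the two locating pins of the nest until it lies flush (do not drop it on), and let it go. Then turn the indexing knob clockwise as seen from above, counting the clicks from its home position, into the third click and not on to the fourth, and finish while still gripping the knob there. Leave the steel collar, the block and the brush where they are.

Things in the scene. Friction and masses are not known exactly. Their poses are not given: they have to be found in the camera images.
- plate: loose aluminium plate, 130 (x) x 70 (y) x 12 (z) mm, about 0.4 kg, origin at the centre of its underside; the same either way round. Two through holes of 12.2 mm at x = +-48 mm, y = 0. On the middle of its top a dark steel gripping bar, 44 mm along x, 16 mm thick along y, from 12 to 54 mm above the underside. Starts flat on the steel bed, 30 mm above the bench
- nest: fixed steel block standing on the bed, 150 (x) x 90 (y) x 30 (z) mm, origin at the centre of its underside. Two upright locating pins of 10 mm diameter at x = +-48 mm, y = 0; they rise 23 mm above the block's flat top, the last 7 mm tapering to 3.6 mm
- nest_seat (a point): centre of the nest's flat top, 30 mm above the nest's origin, midway between the pins; axes as the nest. The seated plate's origin lies here, its x axis along the seat's x axis, either way round
- indexer: fixed green housing of the indexing knob, 104 x 104 x 30 mm, standing on the bed; origin at the centre of its underside, on the knob's upright axis. At its -x side a spring plunger rides on the knob's scalloped steel wheel (67 mm diameter, 32 to 38 mm above the origin). Six white ticks on top, 24 degrees apart clockwise, show the pointer at home (longer tick) and after each of five clicks
- grip_bar (a point): black bar of the knob, turning with it: 46 mm along x, 14 mm thick along y, 36 mm high; origin on the knob's axis at the bar's foot, 38 mm above the indexer's origin. A black disc of 40 mm diameter surrounds its lowest 4 mm. The +x end is the pointer, with a white line on top; at home x is turned 60 degrees anticlockwise (from above) from the indexer's x
- index_knob (a joint): turn of the knob in rad, growing clockwise seen from above, 0 in the home notch, where it starts. Notches (clicks) every 0.419 rad (24 degrees): first 0.419, second 0.838, third 1.257, fourth 1.676, fifth 2.094; end stops just outside home and fifth. Leaving a notch takes about 0.15 N m; past half way the plunger snaps it into the next
- collar: bystander: loose round steel collar standing on the bed, 44 mm diameter, 45 mm high, origin at the centre of its underside
- vblock: bystander: loose dark steel block on the bed, 50 x 70 x 45 mm with a short round stud on top, origin at the centre of its underside
- brush: bystander: loose flat bench brush lying on the bed, about 109 mm long (from 25 mm behind to 84 mm ahead of its origin along x), 62 mm wide, 14 mm thick, origin at its underside
Not all that is in view belongs to the job. What is shaped like the plate but blue is not meant.

How it is judged:
By the outcome, as a careful person would: the job done as asked, in the order asked, and still so for the second after the job is handed in, while the arm keeps its last pose, push and grip.
It also fails if it takes over 64 s, if anything falls off the work surface, if the arm or the gripper's body presses on something with over 40 N, if the wrist force passes 120 N, or if a joint passes its speed limit or range.

## Robot

A 6-joint arm with a two-finger parallel gripper is mounted at the origin on the work surface. World frame = base frame: x ahead of the robot, y to its left, z up, the work surface at z = 0. Lengths are in m, angles in degrees, forces in N, time in s.
With the tool pointing down it reaches from about 0.25 to 0.85 m from the base axis. Payload 12.5 kg.
Tool frame: the origin (TCP) lies on the centre line of the jaws, within the pads' length; the fingertips stand 22 mm ahead of it and the grasp point (between the pads) lies 3 mm ahead of it; x points along the fingers, y is the direction in which the jaws open and shut, and the axes are right-handed (so a half turn about x gives the same grasp; the last joint's range is limited). The gripper opens to 93 mm and grips with 3 to 60 N. Pads are 15 mm wide; open, the fingers measure 128 mm over their backs; the gripper's body (75 mm by 188 mm) begins 65 mm behind the grasp point.
Start: joints at [-75.092, 20.094, 94.641, -0, 65.266, -4.847], TCP at [0.186, -0.518, 0.241] pointing down, gripper open.
Joint ranges: [-157.81, 157.81], [-45, 120.19], [0.68, 151.7], [-89.99, 269.99], [4.06, 180], [-164.3, 164.3]. Speed limits (degrees/s): [127.2, 127.2, 159.86, 180, 180, 180].

## Interface

Orientations are given as [roll, pitch, yaw] about the fixed x, y, z axes, in that order (R = Rz(yaw) Ry(pitch) Rx(roll)).
In Python, from station import arm gives the robot as it stands. The module is installed in compiled form; this text tells all that it offers.
- The arm moves only by the shell command python3 -m pendant 'ROWS'. ROWS is JSON, a list that holds one entry, the list of rows, each a list of 7 numbers: the turn, a rotation vector about the tool's x, y, z in units of 30 degrees (1.0 is 30 degrees), then the shift along the tool's x, y, z in units of 0.4 m (1.0 is 0.4 m), then the gripper's target within -1 to 1 (shut at 1, half-way at 0, fully open at -1). In form: [[[ax, ay, az, tx, ty, tz, claw], ...]]. A call has exactly 5 rows; each row shifts and turns the pose as measured when the row begins, along the tool's axes as they then stand; what a row does not reach is not made up. A row lasts 1/8 s, in which the tool goes at most 62.5 mm and 10.7 degrees, less where a joint would pass 70% of its speed; a pose out of reach is approached as far as the arm can. A call with a number of a shift or a turn outside -1 to 1 is refused whole. A call with a gripper value outside its range is refused whole. The fingers move at their own pace and stop on an object; the grip force is fixed at half the most. Time passes only in rows, so rows that do not move let the fingers close, or fill a call up. It gives the time, the measured TCP pose, the force and the opening at its end, in the units of the state.
- arm.get_obs(): the state, without advancing time (a new reading comes with each control period).
- arm.get_image(name): name is "scene" or "side" or "wrist"; returns the picture (420x560x3 uint8, red, green, blue); there is no depth.
- arm.camera_params(name): a dict with "camera_matrix" (3x3 intrinsics, pixels), "R" (3x3) and "t" (3): a world point X has camera coordinates R X + t; the wrist camera has in their place "mount" (4x4, takes a point from camera to tool coordinates, whose origin is the TCP and whose axes are the tool frame's). Camera axes: x right, y down, z forward; pixel columns grow to the right and rows downward; lengths in m; the calibration is good to about 2 mm. A picture is of the moment at which its call begins: read the wrist's pose just before it. camera_params takes no time and is no camera call.
- arm.hand_in(): hands the job in, once; it reports no verdict.
The state is a dict: "t": time; "joint_pos": joint angles; "dq": joint speeds; "tau": joint torques, N m; "tcp_pos": TCP position; "tool_rot": TCP orientation; "wrist_force": force on the tool from outside, world axes, zero at the start; "torque": the same for the moment, N m; "gripper_width": finger opening in m.
Only numpy, scipy, OpenCV 4.12 (cv2) and the standard library are available. Lean on these libraries where they do the work, as an engineer would, in place of code of your own. Each camera call takes 0.05 s, during which the arm holds its last target. There are 200 camera calls.

## Working session

There is one attempt and no reset: what is moved stays moved. The work goes in short steps, Python scripts to look and compute and a shell command to move; the robot and the scene stay as the last step left them, time stands still between calls to the robot, and variables do not carry over. Pictures are saved under pics/ and viewed, about 8 in all and at most 12, crops included, and the job is handed in when it is done.

```bash
mkdir -p pics; python3 - <<'E'
from station import arm
import cv2,numpy as np
o=arm.get_obs();print(o)
for n in("scene","side"):
    cv2.imwrite(f"pics/{n}0.png",arm.get_image(n)[:,:,::-1]);p=arm.camera_params(n);print({k:np.round(v,4).tolist() for k,v in p.items()})
p=arm.camera_params("wrist");print({k:np.round(v,4).tolist() for k,v in p.items()})
E
```

```text
{'t': 0.0, 'joint_pos': array([-7.50926262e+01,  2.01256042e+01,  9.46776811e+01, -1.29500834e-04,
        6.52662363e+01, -4.84666031e+00]), 'dq': array([ 0.07944721,  0.01956756, -0.01901313,  0.06334793,  0.09566423,
       -0.01627691]), 'tau': array([ 8.58898093e-04, -4.97318602e+01, -2.85252213e+01,  6.99468842e-02,
        2.56316975e-02, -8.14999976e-05]), 'tcp_pos': array([ 0.18583429, -0.51730411,  0.24008446]), 'tool_rot': array([-94.74977836,  89.93047828, 105.00430999]), 'wrist_force': array([ 0.08029373, -0.8075159 , -0.21111502]), 'torque': array([ 0.01882186, -0.01055285, -0.02781019]), 'gripper_width': 0.09270281813112072}
{'camera_matrix': [[386.4652, 0.0, 282.909], [0.0, 386.4652, 208.4969], [0.0, 0.0, 1.0]], 'R': [[0.0727, 0.9973, -0.0097], [0.8192, -0.0652, -0.5698], [-0.5689, 0.0335, -0.8217]], 't': [-0.0467, -0.3118, 1.2593]}
{'camera_matrix': [[421.924, 0.0, 278.0173], [0.0, 421.924, 202.651], [0.0, 0.0, 1.0]], 'R': [[-0.9544, -0.2978, 0.018], [-0.2066, 0.6162, -0.76], [0.2153, -0.7291, -0.6497]], 't': [0.4353, 0.1121, 0.9575]}
{'camera_matrix': [[308.5304, 0.0, 280.3098], [0.0, 308.5304, 210.5906], [0.0, 0.0, 1.0]], 'mount': [[0.0017, -0.2419, 0.9703, -0.1429], [1.0, 0.0007, -0.0016, 0.0002], [-0.0003, 0.9703, 0.2419, -0.0669], [0.0, 0.0, 0.0, 1.0]]}
```

View pics/scene0.png

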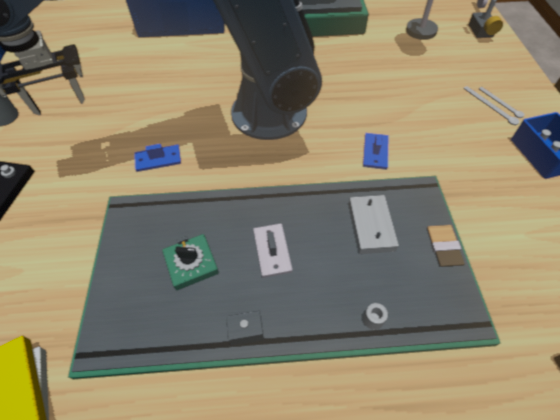

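View pics/side0.png

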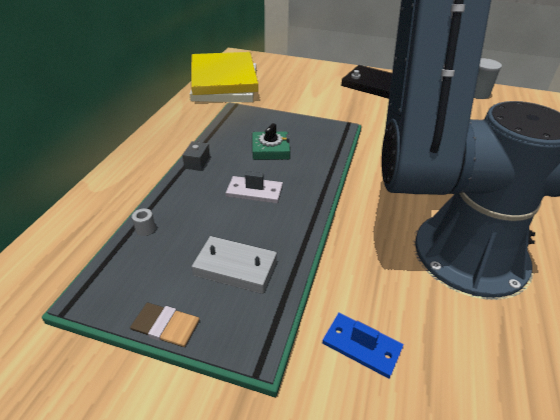

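The plate to take is the pale one at scene (272,249). The lookalikes are the two blue plates at (158,157) and (376,150) and the pale nest with pins at (373,222). The knob is at (188,258), the brush at (446,245), the collar at (376,313) and the dark block at (244,326).

```bash
cat > h.py <<'E'
from station import arm
import cv2,numpy as np
from scipy.spatial.transform import Rotation as Ro
def cam(n,o=None):
    p=arm.camera_params(n);K=np.array(p["camera_matrix"])
    if n!="wrist": return K,np.array(p["R"]),np.array(p["t"])
    o=o or arm.get_obs();T=np.eye(4);T[:3,:3]=Ro.from_euler("xyz",o["tool_rot"],degrees=True).as_matrix();T[:3,3]=o["tcp_pos"]
    M=np.linalg.inv(T@np.array(p["mount"]));return K,M[:3,:3],M[:3,3]
def back(c,uv,z):
    K,R,t=c;d=R.T@np.linalg.solve(K,[uv[0],uv[1],1]);C=-R.T@t;return C+d*(z-C[2])/d[2]
def proj(c,X):
    K,R,t=c;x=K@(R@np.array(X)+t);return x[:2]/x[2]
def to(pos,yaw,o=None):
    "pos of TCP, yaw of jaw axis (tool y) in deg, tool down -> total turn and shift in row units"
    o=o or arm.get_obs();R=Ro.from_euler("xyz",o["tool_rot"],degrees=True).as_matrix()
    cur=np.degrees(np.arctan2(R[1,1],R[0,1]));yaw=cur+(yaw-cur+90)%180-90;a=np.radians(yaw)
    x=np.array([0,0,-1.]);y=np.array([np.cos(a),np.sin(a),0]);G=np.c_[x,y,np.cross(x,y)]
    print("t",round(o["t"],2),"tcp",o["tcp_pos"].round(4),"yaw",cur.round(2),"->",round(yaw,2),"q6",o["joint_pos"][5].round(1),"F",o["wrist_force"].round(1),"w",round(o["gripper_width"],4))
    print("turn",(Ro.from_matrix(R.T@G).as_rotvec(degrees=True)/30).round(4),"shift",(R.T@(np.array(pos)-o["tcp_pos"])/.4).round(4))
E
python3 - <<'E'
from h import *
s=cam("scene")
for n,uv,z in[("plate",(272,249),.042),("nest",(373,222),.06),("knob",(188,258),.08),("collar",(376,313),.075),("vblock",(244,325),.075)]:print(n,back(s,uv,z).round(3))
im=cv2.imread("pics/scene0.png")
c=[cv2.resize(im[y-33:y+33,x-33:x+33],(396,396),interpolation=cv2.INTER_CUBIC) for x,y in((272,249),(188,258))]
cv2.imwrite("pics/c1.png",np.hstack(c))
p=back(s,(272,249),.042);to([p[0]-.07,p[1],.24],0)
E
```

```text
plate [ 0.527 -0.017  0.042]
nest [0.481 0.233 0.06 ]
knob [ 0.556 -0.207  0.08 ]
collar [0.712 0.189 0.075]
vblock [ 0.716 -0.084  0.075]
t 0.1 tcp [ 0.1858 -0.5173  0.2402] yaw -70.25 -> 0.0 q6 -4.8 F [ 0.1 -0.1  0.4] w 0.0931
turn [-2.3415e+00 -1.4000e-03  1.6000e-03] shift [ 0.0015 -0.9475 -1.0598]
```

View pics/c1.png

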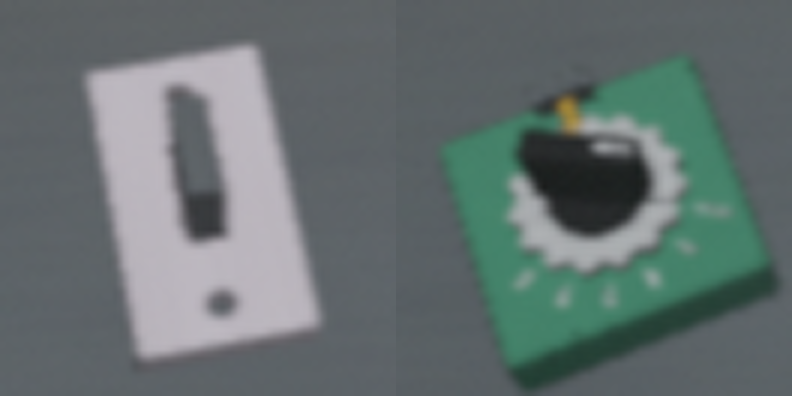

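The crop confirms the choice: a pale aluminium plate with a dark bar and a hole. The knob's white pointer line is at about crop (612,147), on the home side.

```bash
python3 - <<'E'
from h import *
s=cam("scene")
for p in((175,60),(205,240),(88,72),(138,360)): print(back(s,(239+p[0]/6,216+p[1]/6),.042).round(3))
for p in((443-396,148),(515-396,375)): print(back(s,(155+p[0]/6,225+p[1]/6),.06).round(3))
to([.527,-.017,.24],-70.25)
E
```

```text
[ 0.461 -0.023  0.042]
[ 0.546 -0.016  0.042]
[ 0.464 -0.059  0.042]
[ 0.595 -0.044  0.042]
[ 0.518 -0.273  0.06 ]
[ 0.616 -0.236  0.06 ]
t 0.1 tcp [ 0.1858 -0.5173  0.2402] yaw -70.25 -> -70.25 q6 -4.8 F [ 0.1 -0.1  0.4] w 0.0931
turn [ 0.0001 -0.0002  0.002 ] shift [ 0.0015 -0.889  -1.2255]
```

```bash
python3 -m pendant '[[[0,0,0,0,-0.09,-0.122,-1],[0,0,0,0,-0.09,-0.122,-1],[0,0,0,0,-0.09,-0.122,-1],[0,0,0,0,-0.09,-0.122,-1],[0,0,0,0,-0.09,-0.122,-1]]]'; python3 -c "
from h import *
to([.527,-.017,.24],-70.25)"
```

```text
t: 0.72
tcp_pos: [0.3572, -0.2606, 0.2391]
tool_rot: [-89.6, 89.9, 109.8]
wrist_force: [1.0, -1.1, 0.3]
gripper_width: 0.093
t 0.72 tcp [ 0.3572 -0.2606  0.2391] yaw -70.63 -> -70.25 q6 28.4 F [ 1.  -1.1  0.3] w 0.093
turn [-0.0125  0.      0.0042] shift [-0.0014 -0.4336 -0.6025]
```

```bash
python3 -m pendant '[[[0,0,0,0,-0.09,-0.122,-1],[0,0,0,0,-0.09,-0.122,-1],[0,0,0,0,-0.09,-0.122,-1],[0,0,0,0,-0.09,-0.122,-1],[0,0,0,0,-0.07,-0.1,-1]]]';python3 -m pendant '[[[0.2,0,0,0,0,0,-1],[0.2,0,0,0,0,0,-1],[0,0,0,0,0,0,-1],[0,0,0,0,0,0,-1],[0,0,0,0,0,0,-1]]]'; python3 -c "
from h import *
to([.527,-.017,.24],-83.5)
cv2.imwrite('pics/w1.png',cv2.resize(arm.get_image('wrist')[:,:,::-1],(784,588)))"
```

```text
t: 1.35
tcp_pos: [0.5257, -0.0108, 0.2392]
tool_rot: [-86.3, 89.9, 113.1]
wrist_force: [-0.1, 0.0, -0.6]
gripper_width: 0.093
t: 1.98
tcp_pos: [0.5264, -0.0075, 0.2378]
tool_rot: [-41.8, 89.8, 145.8]
wrist_force: [0.0, 0.1, -0.4]
gripper_width: 0.0932
t 1.98 tcp [ 0.5264 -0.0075  0.2378] yaw -82.38 -> -83.5 q6 76.4 F [ 0.   0.1 -0.4] w 0.0932
turn [0.0375 0.0055 0.0048] shift [-0.0056  0.0238  0.0016]
```

View pics/w1.png

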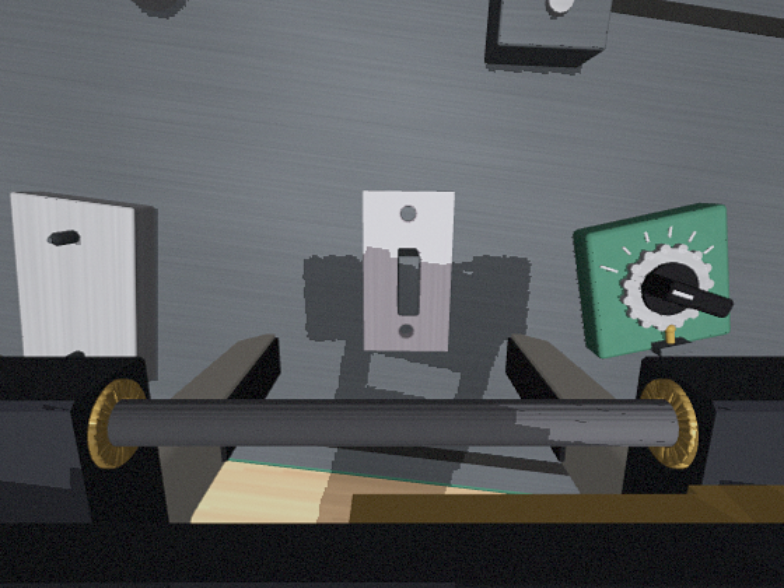

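The wrist view shows plate holes at (408,213) and (406,331), and its corners at (362,191), (455,192), (447,351) and (363,351). The nest pins are on the left at about (64,238) and (75,355), and the knob is on the right at about (680,292).

```bash
python3 -c "
from h import *
c=cam('wrist');f=lambda p,z:back(c,(p[0]/1.4,p[1]/1.4),z).round(4)
C=[f(p,.042) for p in((362,191),(455,192),(447,351),(363,351))];print(*C,np.mean(C,0))
h=[f(p,.042) for p in((408,213),(406,331))];print(h,np.mean(h,0))
d=h[0]-h[1];print(np.degrees(np.arctan2(d[1],d[0])), np.linalg.norm(d));
d=C[1]-C[2];print(np.degrees(np.arctan2(d[1],d[0])))
d=C[0]-C[3];print(np.degrees(np.arctan2(d[1],d[0])))
b=[f(p,.084) for p in((398,249),(419,249),(397,316),(418,316))];print(*b,np.mean(b,0))
N=[f(p,.06) for p in((11,193),(134,207),(137,356),(79,236))];print('nest',*N)
m=np.mean(h,0);to([m[0],m[1],.15],-83.5)
"
```

```text
[0.586  0.0248 0.042 ] [ 0.5947 -0.0455  0.042 ] [ 0.4663 -0.0606  0.042 ] [0.4569 0.0089 0.042 ] [ 0.525975 -0.0181    0.042   ]
[array([ 0.5743, -0.0123,  0.042 ]), array([ 0.4792, -0.0242,  0.042 ])] [ 0.52675 -0.01825  0.042  ]
7.1324313585036085 0.09584164021968741
6.70724775310379
7.021209862812392
[ 0.5516 -0.0073  0.084 ] [ 0.5535 -0.0216  0.084 ] [ 0.5037 -0.0131  0.084 ] [ 0.5057 -0.028   0.084 ] [ 0.528625 -0.0175    0.084   ]
nest [0.5512 0.2757 0.06  ] [0.553  0.1872 0.06  ] [0.4357 0.1863 0.06  ] [0.5262 0.228  0.06  ]
t 2.02 tcp [ 0.5264 -0.0075  0.2378] yaw -82.39 -> -83.5 q6 76.4 F [ 0.  -0.2  0.6] w 0.0929
turn [0.037  0.0055 0.0049] shift [0.2193 0.0274 0.002 ]
```

```bash
python3 -m pendant '[[[0.02,0.0055,0.005,0.09,0.027,0.002,-1],[0,0,0,0.1,0,0,-1],[0,0,0,0.05,0,0,-1],[0,0,0,0,0,0,-1],[0,0,0,0,0,0,-1]]]'; python3 -c "
from h import *
to([.5263,-.0182,.070],-83)"
```

```text
t: 2.65
tcp_pos: [0.5279, -0.0193, 0.1409]
tool_rot: [163.6, 89.8, -9.3]
wrist_force: [0.9, -0.3, -0.3]
gripper_width: 0.0927
t 2.65 tcp [ 0.5279 -0.0193  0.1409] yaw -82.88 -> -83.0 q6 75.7 F [ 0.9 -0.3 -0.3] w 0.0927
turn [ 0.0041 -0.0064 -0.0019] shift [ 0.1773 -0.0035  0.0042]
```

```bash
python3 -m pendant '[[[0.004,-0.006,-0.002,0.08,-0.003,0.004,-1],[0,0,0,0.07,0,0,-1],[0,0,0,0.015,0,0,-1],[0,0,0,0,0,0,-1],[0,0,0,0,0,0,-1]]]'; python3 -c "
from h import *
to([.5263,-.0182,.070],-83)"
```

```text
t: 3.28
tcp_pos: [0.5301, -0.0188, 0.0796]
tool_rot: [166.8, 89.4, -6.1]
wrist_force: [-1.1, -0.7, -0.2]
gripper_width: 0.0932
t 3.27 tcp [ 0.5301 -0.0188  0.0796] yaw -82.96 -> -83.0 q6 75.9 F [-1.1 -0.7 -0.2] w 0.0932
turn [ 0.0015 -0.0189 -0.0044] shift [ 0.0239 -0.0026  0.0095]
```

```bash
python3 -m pendant '[[[0,-0.019,-0.004,0.012,-0.002,0.009,-1],[0,-0.005,0,0.012,0,0,-1],[0,0,0,0,0,0,-1],[0,0,0,0,0,0,-1],[0,0,0,0,0,0,-1]]]'; python3 -c "
from h import *
to([.5263,-.0182,.070],-83)"
```

```text
t: 3.9
tcp_pos: [0.5269, -0.0185, 0.0708]
tool_rot: [23.2, 89.9, -149.7]
wrist_force: [0.1, -0.2, 0.4]
gripper_width: 0.0929
t 3.9 tcp [ 0.5269 -0.0185  0.0708] yaw -82.95 -> -83.0 q6 76.0 F [ 0.1 -0.2  0.4] w 0.0929
turn [ 0.0015  0.0028 -0.0012] shift [ 0.0019 -0.001   0.0015]
```

Good alignment; close the gripper.

```bash
R='x'; python3 -m pendant '[[[0,0,0,0,0,0,1],[0,0,0,0,0,0,1],[0,0,0,0,0,0,1],[0,0,0,0,0,0,1],[0,0,0,0,0,0,1]]]'; python3 -m pendant '[[[0,0,0,0,0,0,1],[0,0,0,0,0,0,1],[0,0,0,0,0,0,1],[0,0,0,0,0,0,1],[0,0,0,0,0,0,1]]]'; python3 -c "
from h import *
to([.5263,-.0182,.15],-83)"
```

```text
t: 4.53
tcp_pos: [0.527, -0.0185, 0.0709]
tool_rot: [29.5, 89.9, -143.5]
wrist_force: [0.3, -0.0, -1.2]
gripper_width: 0.0478
t: 5.15
tcp_pos: [0.527, -0.0185, 0.0709]
tool_rot: [24.8, 89.9, -148.2]
wrist_force: [-0.0, -0.6, 0.2]
gripper_width: 0.0158
t 5.15 tcp [ 0.527  -0.0185  0.0709] yaw -82.96 -> -83.0 q6 76.0 F [-0.  -0.6  0.2] w 0.0158
turn [ 0.0014  0.0025 -0.0012] shift [-0.1979 -0.0009  0.0019]
```

```bash
python3 -m pendant '[[[0,0,0,-0.03,0,0,1],[0,0,0,-0.06,0,0,1],[0,0,0,-0.09,0,0,1],[0,0,0,-0.09,0,0,1],[0,0,0,-0.09,0,0,1]]]'; python3 -m pendant '[[[0,0,0,-0.03,-0.08,0.02,1],[0,0,0,-0.03,-0.08,0.02,1],[0,0,0,0,-0.08,0.02,1],[0,0,0,0,-0.05,0.02,1],[0,0,0,0,0,0,1]]]'; python3 -c "
from h import *
to([.48,.1,.24],-83)"
```

```text
t: 5.78
tcp_pos: [0.5247, -0.0181, 0.2182]
tool_rot: [-7.7, 89.5, 179.4]
wrist_force: [0.3, -0.0, -5.0]
gripper_width: 0.0158
t: 6.4
tcp_pos: [0.4772, 0.0959, 0.2487]
tool_rot: [-6.0, 89.8, -179.0]
wrist_force: [1.7, -0.6, -3.9]
gripper_width: 0.0159
t 6.4 tcp [0.4772 0.0959 0.2487] yaw -82.99 -> -83.0 q6 88.9 F [ 1.7 -0.6 -3.9] w 0.0159
turn [0.0002 0.0068 0.0007] shift [ 0.0218 -0.0094 -0.0083]
```

```bash
python3 -m pendant '[[[0,0.007,0,0,0,0,1],[0,0,0,0,0,0,1],[0,0,0,0,0,0,1],[0,0,0,0,0,0,1],[0,0,0,0,0,0,1]]]'; python3 -c "
from h import *
to([.48,.1,.24],-83);im=arm.get_image('wrist')[:,:,::-1];cv2.imwrite('pics/w2raw.png',im)
cv2.imwrite('pics/w2.png',cv2.resize(im,(784,588),interpolation=cv2.INTER_CUBIC))"
```

```text
t: 7.02
tcp_pos: [0.4779, 0.0939, 0.2488]
tool_rot: [94.1, 90.0, -79.0]
wrist_force: [-0.7, -0.1, -4.0]
gripper_width: 0.016
t 7.03 tcp [0.4779 0.0939 0.2488] yaw -83.11 -> -83.0 q6 88.8 F [-0.7 -0.1 -4. ] w 0.016
turn [-0.0038 -0.     -0.0003] shift [ 0.0221 -0.0146 -0.0072]
```

View pics/w2.png

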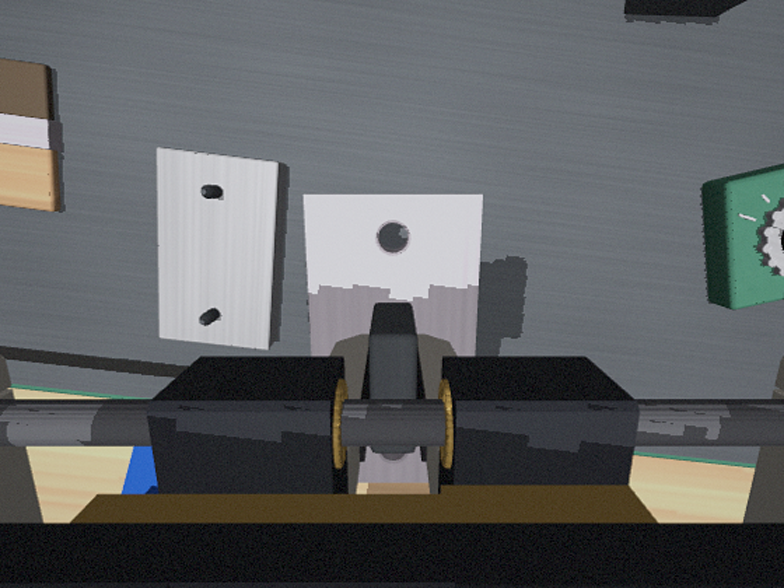

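The whole nest is visible with pins near (211,191) and (209,316). The held plate's front hole is near (393,237), and the brush and indexer are clear of it. I'll enlarge the nest and hole.

```bash
python3 -c "
import cv2,numpy as np
im=cv2.imread('pics/w2raw.png');f=lambda x,y:cv2.resize(im[y:y+150,x:x+100],None,fx=4,fy=4,interpolation=cv2.INTER_CUBIC)
cv2.imwrite('pics/c2.png',np.hstack([f(108,102),f(212,110)]))"
```

```text
(no output)
```

View pics/c2.png

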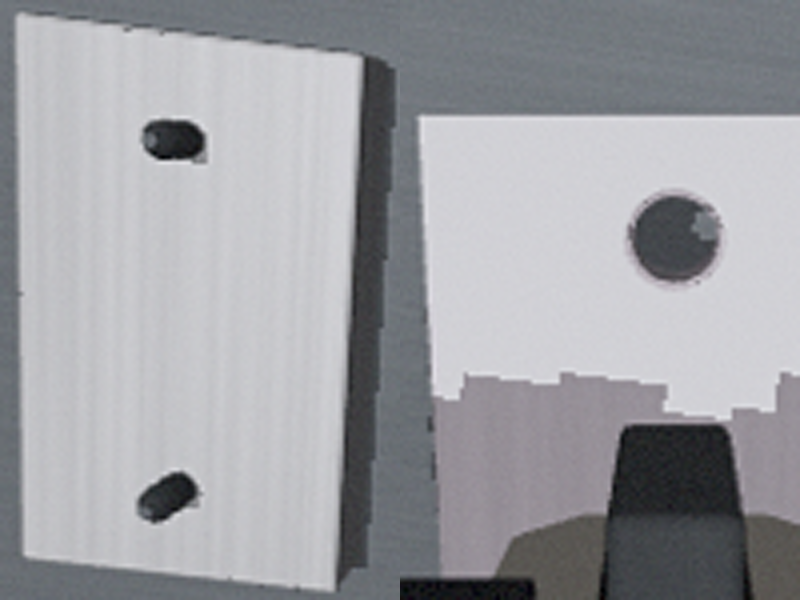

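Nest corners in the crop are (18,13), (362,56), (335,590) and (24,555). The pin tips are at about (152,140) and (149,512), the pin feet at about (190,139) and (182,487), and the plate hole at (675,236).

```bash
cat > fit.py <<'E'
from h import *
from scipy.optimize import least_squares
c=cam("wrist")
g=lambda p,x0,y0:np.array([(p[0]+.5)/4-.5+x0,(p[1]+.5)/4-.5+y0])
L=[((18,13),(75,45,0)),((362,56),(75,-45,0)),((335,590),(-75,-45,0)),((24,555),(-75,45,0)),((153,140),(48,0,21)),((151,511),(-48,0,21)),((190,139),(48,0,1)),((182,487),(-48,0,1))]
P=[g(p,108,102) for p,_ in L];M=[np.array(m)/1e3 for _,m in L]
def X(v,m):
    a=v[2];return [v[0]+m[0]*np.cos(a)-m[1]*np.sin(a),v[1]+m[0]*np.sin(a)+m[1]*np.cos(a),.06+m[2]]
f=lambda v:np.concatenate([proj(c,X(v,m))-p for p,m in zip(P,M)])
r=least_squares(f,[.49,.23,.0],loss="soft_l1");print("nest",r.x[:2].round(4),np.degrees(r.x[2]).round(2));print(f(r.x).reshape(-1,2).round(2).tolist())
o=arm.get_obs();zt=o["tcp_pos"][2]-.0289
h=back(c,g((675-400,236),212,110),zt);print("hole",h.round(4))
# expected: plate centre relative tcp as at grasp
d=h[:2]-o["tcp_pos"][:2];a=np.radians(7.0);print("hole rel tcp along/across plate",d@[np.cos(a),np.sin(a)],d@[-np.sin(a),np.cos(a)])
print([back(c,g((q[0]-400,q[1]),212,110),zt).round(4) for q in((418,115),(441,575))])
E
python3 fit.py
```

```text
nest [0.4777 0.232 ] 0.09
[[-0.83, -1.03], [1.33, -0.85], [0.81, 1.54], [-0.58, 1.43], [0.64, -0.2], [-0.16, -0.01], [-0.51, -0.12], [-0.27, 0.6]]
hole [0.5255 0.0997 0.2199]
hole rel tcp along/across plate 0.048021740312293726 -5.001984869826826e-05
[array([0.5375, 0.1363, 0.2199]), array([0.4714, 0.1282, 0.2199])]
```

```bash
python3 -m pendant '[[[0,0,0,0.02,-0.08,-0.01,1],[0,0,0,0.03,-0.1,-0.012,1],[0,0,0,0.04,-0.1,-0.012,1],[0.1,0,0,0.04,-0.05,-0.008,1],[0.13,0,0,0.02,0,0,1]]]'; python3 -m pendant '[[[0,0,0,0,0,0,1],[0,0,0,0,0,0,1],[0,0,0,0,0,0,1],[0,0,0,0,0,0,1],[0,0,0,0,0,0,1]]]';python3 -c "
from h import *
to([.4777,.232,.16],-90)"
```

```text
t: 7.7
tcp_pos: [0.4797, 0.231, 0.1877]
tool_rot: [-173.6, 89.9, 6.1]
wrist_force: [-0.5, -0.1, -4.4]
gripper_width: 0.0155
t: 8.32
tcp_pos: [0.4801, 0.2306, 0.1884]
tool_rot: [-172.2, 89.8, 7.7]
wrist_force: [-0.4, 0.1, -3.9]
gripper_width: 0.0158
t 8.32 tcp [0.4801 0.2306 0.1884] yaw -90.1 -> -90.0 q6 110.8 F [-0.4  0.1 -3.9] w 0.0158
turn [-0.0033 -0.0059  0.0008] shift [ 0.0711 -0.0034  0.0062]
```

```bash
python3 -m pendant '[[[-0.003,-0.006,0,0.04,-0.003,0.006,1],[0,0,0,0.04,0,0,1],[0,0,0,0.04,0,0,1],[0,0,0,0.015,0,0,1],[0,0,0,0,0,0,1]]]'; python3 -c "
from h import *
to([.4777,.232,.131],-90)"
```

```text
t: 8.95
tcp_pos: [0.4769, 0.2316, 0.1294]
tool_rot: [8.5, 89.9, -171.5]
wrist_force: [-0.1, 0.5, -3.3]
gripper_width: 0.016
t 8.95 tcp [0.4769 0.2316 0.1294] yaw -89.99 -> -90.0 q6 110.8 F [-0.1  0.5 -3.3] w 0.016
turn [ 0.0003  0.0043 -0.0006] shift [-0.0039 -0.0009 -0.0019]
```

Now plate bottom ≈0.0885. Check alignment in wrist and side views.

```bash
python3 -c "
from h import *
w=arm.get_image('wrist')[:,:,::-1];s=arm.get_image('side')[:,:,::-1]
c=proj(cam('side'),[.4777,.232,.08]).astype(int);print(c)
a=cv2.resize(w[100:300,180:380],(400,400),interpolation=cv2.INTER_CUBIC);b=cv2.resize(s[c[1]-50:c[1]+50,c[0]-50:c[0]+50],(400,400),interpolation=cv2.INTER_CUBIC)
cv2.imwrite('pics/c3.png',np.hstack([a,b]))
k=cam('wrist');print([((proj(k,[.4777+x,.232,z])-[180,100])*2).round(0) for x,z in((.048,.083),(.048,.06),(.048,.1006),(.075,.06))])"
```

```text
[233 250]
[array([200., 129.]), array([200., 122.]), array([200., 135.]), array([200.,  40.])]
```

View pics/c3.png

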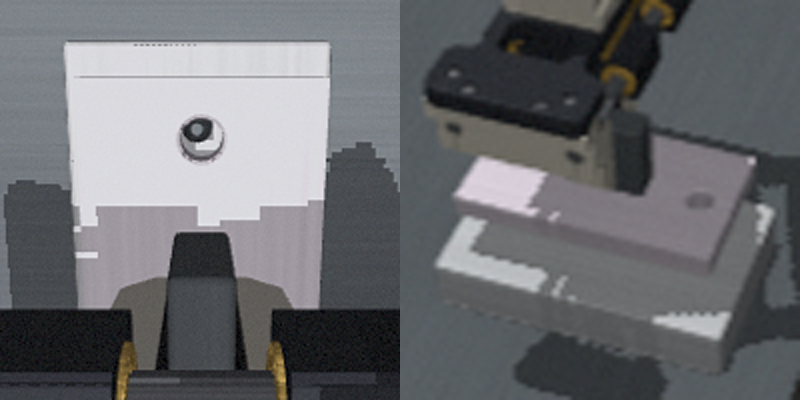

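The pin tip shows through the front hole at (198,129), as predicted, and the hole itself is at about (201,138). A correction of +0.8 mm in x and y remains. I'll descend gently.

```bash
python3 -m pendant '[[[0,0.004,0,0,-0.0023,-0.002,1],[0,0,0,0.01,0,0,1],[0,0,0,0.01,0,0,1],[0,0,0,0.008,0,0,1],[0,0,0,0,0,0,1]]]'; python3 -c "
from h import *
to([.4777,.2324,.1009],-90)"
```

```text
t: 9.68
tcp_pos: [0.4787, 0.2329, 0.1192]
tool_rot: [-165.1, 89.8, 14.9]
wrist_force: [-0.9, -0.0, -3.6]
gripper_width: 0.0157
t 9.68 tcp [0.4787 0.2329 0.1192] yaw -89.99 -> -90.0 q6 111.0 F [-0.9 -0.  -3.6] w 0.0157
turn [ 0.0002 -0.0056  0.0015] shift [0.0457 0.0013 0.0025]
```

```bash
python3 -m pendant '[[[0,-0.0056,0.001,0.005,0.0013,0.0025,1],[0,0,0,0.008,0,0,1],[0,0,0,0.008,0,0,1],[0,0,0,0.006,0,0,1],[0,0,0,0,0,0,1]]]'; python3 -c "
from h import *
to([.4777,.2324,.1009],-90)"
```

```text
t: 10.3
tcp_pos: [0.4776, 0.2324, 0.1076]
tool_rot: [-33.4, 90.0, 146.6]
wrist_force: [0.2, -0.4, -3.9]
gripper_width: 0.0159
t 10.3 tcp [0.4776 0.2324 0.1076] yaw -90.0 -> -90.0 q6 110.9 F [ 0.2 -0.4 -3.9] w 0.0159
turn [0.0001 0.0006 0.0004] shift [ 0.0167 -0.0001 -0.0003]
```

```bash
python3 -m pendant '[[[0,0,0,0.006,0,0,1],[0,0,0,0.004,0,0,1],[0,0,0,0.003,0,0,1],[0,0,0,0.001,0,0,1],[0,0,0,0,0,0,1]]]'; python3 -c "
from h import *
to([.4777,.2324,.1009],-90)"
```

```text
t: 10.92
tcp_pos: [0.4777, 0.2324, 0.1017]
tool_rot: [-98.7, 90.0, 81.3]
wrist_force: [-0.8, -0.9, -3.8]
gripper_width: 0.0158
t 10.93 tcp [0.4777 0.2324 0.1017] yaw -90.0 -> -90.0 q6 110.9 F [-0.8 -0.9 -3.8] w 0.0158
turn [ 0.0001 -0.0001  0.0006] shift [0.0021 0.     0.    ]
```

```bash
python3 -m pendant '[[[0,0,0,0.002,0,0,1],[0,0,0,0.001,0,0,1],[0,0,0,0.001,0,0,1],[0,0,0,0.001,0,0,1],[0,0,0,0,0,0,1]]]'; python3 -c "
from h import *
to([.4777,.2324,.1009],-90)"
```

```text
t: 11.55
tcp_pos: [0.4778, 0.2324, 0.1009]
tool_rot: [-134.6, 90.0, 45.4]
wrist_force: [-0.6, -0.4, -2.2]
gripper_width: 0.016
t 11.55 tcp [0.4778 0.2324 0.1009] yaw -89.99 -> -90.0 q6 110.9 F [-0.6 -0.4 -2.2] w 0.016
turn [ 0.0003 -0.0007  0.0007] shift [0.     0.0001 0.0003]
```

```bash
python3 -m pendant '[[[0,0,0,0.002,0,0,1],[0,0,0,0.002,0,0,1],[0,0,0,0.002,0,0,1],[0,0,0,0,0,0,1],[0,0,0,0,0,0,1]]]'; python3 -c "
from h import *
to([.4777,.2324,.1009],-90)"
```

```text
t: 12.18
tcp_pos: [0.4778, 0.2324, 0.1009]
tool_rot: [-151.8, 90.0, 28.2]
wrist_force: [-0.3, -0.6, -0.4]
gripper_width: 0.0156
t 12.18 tcp [0.4778 0.2324 0.1009] yaw -89.98 -> -90.0 q6 110.9 F [-0.3 -0.6 -0.4] w 0.0156
turn [ 0.0006 -0.0012  0.0006] shift [-0.      0.0001  0.0003]
```

Flush: z stopped at exactly the expected 0.1009 and the nest carries the weight. Release.

```bash
python3 -m pendant '[[[0,0,0,0,0,0,0.5],[0,0,0,0,0,0,0.2],[0,0,0,0,0,0,-0.2],[0,0,0,0,0,0,-0.3],[0,0,0,0,0,0,-0.3]]]';python3 -m pendant '[[[0,0,0,-0.03,0,0,-0.3],[0,0,0,-0.06,0,0,-0.5],[0,0,0,-0.1,0,0,-1],[0,0,0,-0.12,0,0,-1],[0,0,0,-0.08,0,0,-1]]]'; python3 -c "
from h import *
to([.48,-.12,.25],-60)
s=arm.get_image('side')[:,:,::-1];w=arm.get_image('wrist')[:,:,::-1]
b=cv2.resize(s[200:300,180:280],(400,400),interpolation=cv2.INTER_CUBIC)
cv2.imwrite('pics/c4.png',np.hstack([b,cv2.resize(w[100:300,180:380],(400,400))]))"
```

```text
t: 12.8
tcp_pos: [0.4786, 0.2328, 0.1009]
tool_rot: [-156.0, 89.8, 24.0]
wrist_force: [0.2, -0.3, -0.5]
gripper_width: 0.0578
t: 13.42
tcp_pos: [0.4773, 0.2322, 0.2629]
tool_rot: [-52.4, 90.0, 127.7]
wrist_force: [-0.1, 0.6, 0.4]
gripper_width: 0.0912
t 13.43 tcp [0.4773 0.2322 0.2629] yaw -89.99 -> -60.0 q6 110.9 F [-0.1  0.6  0.4] w 0.0912
turn [-9.996e-01  1.000e-04  3.000e-04] shift [ 0.032   0.8805 -0.0066]
```

View pics/c4.png

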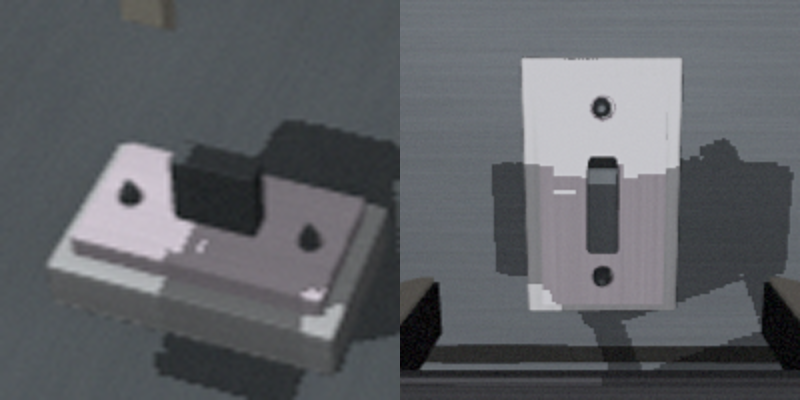

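The plate lies flush on the nest, with both pins standing through the holes at (130,192) and (310,236) in the side crop. Now the knob.

```bash
python3 -m pendant '[[[0,0,0,0,0.15,-0.025,-1],[0,0,0,0,0.15,-0.025,-1],[0,0,0,0,0.15,-0.025,-1],[0,0,0,0,0.15,-0.025,-1],[0,0,0,0,0.15,-0.025,-1]]]';python3 -m pendant '[[[0,0,0,0,0.14,-0.02,-1],[0,0,0,0,0.14,-0.02,-1],[0,0,0,0,0.06,-0.01,-1],[-0.3,0,0,0,0,0,-1],[-0.35,0,0,0,0,0,-1]]]'; python3 -c "
from h import *
to([.54,-.18,.25],-13)"
```

```text
t: 14.15
tcp_pos: [0.5286, -0.0723, 0.2638]
tool_rot: [-151.4, 89.7, 29.1]
wrist_force: [0.4, 0.5, -0.6]
gripper_width: 0.093
t: 14.78
tcp_pos: [0.5479, -0.217, 0.2611]
tool_rot: [-125.3, 89.8, 74.8]
wrist_force: [-0.5, 0.6, -0.1]
gripper_width: 0.0932
t 14.78 tcp [ 0.5479 -0.217   0.2611] yaw -69.92 -> -13.0 q6 43.6 F [-0.5  0.6 -0.1] w 0.0932
turn [-1.8972 -0.0073  0.0036] shift [ 0.028  -0.0937 -0.0132]
```

```bash
python3 -m pendant '[[[-0.35,0,0,0,-0.03,0,-1],[-0.35,0,0,0,0,0,-1],[-0.35,0,0,0,0,0,-1],[-0.35,0,0,0,0,0,-1],[-0.35,0,0,0,0,0,-1]]]';python3 -m pendant '[[[-0.15,0,0,0,0,0,-1],[0,0,0,0,0,0,-1],[0,0,0,0,0,0,-1],[0,0,0,0,0,0,-1],[0,0,0,0,0,0,-1]]]'; python3 -c "
from h import *
to([.556,-.207,.25],-13)
w=arm.get_image('wrist')[:,:,::-1];k=proj(cam('wrist'),[.556,-.207,.08]).astype(int);print(k)
x,y=k-[100,75];x=max(x,0);y=max(y,0);print('crop origin',x,y)
cv2.imwrite('pics/w3raw.png',w);cv2.imwrite('pics/w3.png',cv2.resize(w[y:y+150,x:x+200],(800,600),interpolation=cv2.INTER_CUBIC))"
```

```text
t: 15.4
tcp_pos: [0.542, -0.205, 0.2589]
tool_rot: [-136.8, 89.6, 117.1]
wrist_force: [0.1, -0.6, 0.3]
gripper_width: 0.0927
t: 16.02
tcp_pos: [0.5412, -0.2046, 0.2578]
tool_rot: [-131.8, 89.5, 126.5]
wrist_force: [0.2, 0.1, 0.9]
gripper_width: 0.0931
t 16.02 tcp [ 0.5412 -0.2046  0.2578] yaw -11.62 -> -13.0 q6 -13.9 F [0.2 0.1 0.9] w 0.0931
turn [ 0.0459 -0.0107  0.0123] shift [ 0.0193  0.0376 -0.0015]
[295 199]
crop origin 195 124
```

View pics/w3.png

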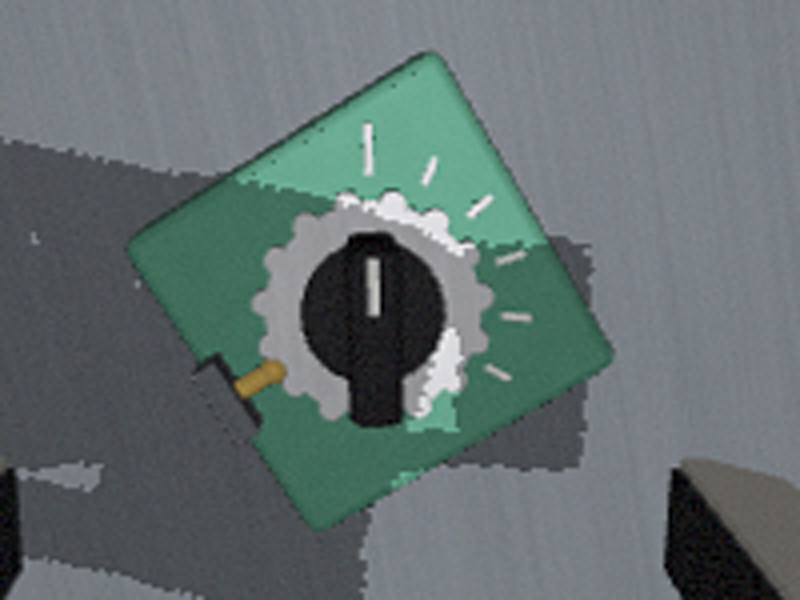

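Knob seen from above: wheel centre at about (372,306), housing corners at (435,52), (612,352), (322,528) and (130,243). The pointer line runs from (377,316) to (373,259), at the long home tick at (368,150).

```bash
cat > k.py <<'E'
from h import *
c=cam("wrist");g=lambda p:((p[0]+.5)/4-.5+195,(p[1]+.5)/4-.5+124);f=lambda p,z:back(c,g(p),z)
H=[f(p,.06) for p in((435,52),(612,352),(322,528),(130,243))];m=np.mean(H,0);print("housing",m.round(4))
for i,j in((0,1),(1,2),(2,3),(3,0)):
    d=H[j]-H[i];print(np.linalg.norm(d).round(4),(np.degrees(np.arctan2(d[1],d[0]))%90).round(2))
print("wheel",f((372,306),.068).round(4),"disc",f((373,312),.072).round(4))
a=f((377,316),.104);b=f((372,259),.104);d=b-a;print("line",a.round(4),b.round(4),np.degrees(np.arctan2(d[1],d[0])))
E=[f(p,.104) for p in((350,232),(396,232),(402,426),(351,426))]
print("bar top",[e.round(4) for e in E],np.mean(E,0))
t=f((368,148),.06);d=t-m;print("tick",np.degrees(np.arctan2(d[1],d[0])))
E
python3 k.py
```

```text
housing [ 0.5483 -0.2089  0.06  ]
0.0977 20.37
0.0985 21.35
0.1 20.56
0.0988 20.03
wheel [ 0.5474 -0.2089  0.068 ] disc [ 0.5474 -0.2098  0.072 ]
line [ 0.549  -0.2042  0.104 ] [ 0.5506 -0.19    0.104 ] 83.67392695934394
bar top [array([ 0.5466, -0.1825,  0.104 ]), array([ 0.5575, -0.1847,  0.104 ]), array([ 0.5496, -0.2332,  0.104 ]), array([ 0.5371, -0.2306,  0.104 ])] [ 0.5477229  -0.20774158  0.104     ]
tick 81.17945666544134
```

```bash
python3 -m pendant '[[[-0.07,-0.01,0.012,0.05,0.016,0.01,0.1],[0,0,0,0.08,0,0,0.1],[0,0,0,0.08,0,0,0.1],[0,0,0,0.04,0,0,0.1],[0,0,0,0,0,0,0.1]]]';python3 -c "
from h import *
to([.5476,-.2089,.1],-9.5)"
```

```text
t: 16.7
tcp_pos: [0.5476, -0.2102, 0.1563]
tool_rot: [82.4, 89.8, -17.1]
wrist_force: [0.5, -0.2, -0.7]
gripper_width: 0.0477
t 16.7 tcp [ 0.5476 -0.2102  0.1563] yaw -9.53 -> -9.5 q6 -16.0 F [ 0.5 -0.2 -0.7] w 0.0477
turn [-0.001   0.0007 -0.0055] shift [ 0.1406 -0.0009 -0.0033]
```

```bash
python3 -m pendant '[[[0,0,-0.005,0.05,-0.001,-0.003,0.1],[0,0,0,0.05,0,0,0.1],[0,0,0,0.03,0,0,0.1],[0,0,0,0.01,0,0,0.1],[0,0,0,0,0,0,0.1]]]';python3 -c "
from h import *
to([.5476,-.2089,.1],-9.5)"
```

```text
t: 17.32
tcp_pos: [0.5489, -0.2094, 0.0996]
tool_rot: [69.5, 89.7, -30.0]
wrist_force: [0.2, -0.1, 0.4]
gripper_width: 0.0415
t 17.32 tcp [ 0.5489 -0.2094  0.0996] yaw -9.53 -> -9.5 q6 -15.9 F [ 0.2 -0.1  0.4] w 0.0415
turn [-0.0012  0.003  -0.0079] shift [-0.0011 -0.0035 -0.0007]
```

```bash
python3 -m pendant '[[[0,0.003,-0.008,0,-0.0035,-0.001,0.3],[0,0,0,0,0,0,0.6],[0,0,0,0,0,0,1],[0,0,0,0,0,0,1],[0,0,0,0,0,0,1]]]';python3 -m pendant '[[[0,0,0,0,0,0,1],[0,0,0,0,0,0,1],[0,0,0,0,0,0,1],[0,0,0,0,0,0,1],[0,0,0,0,0,0,1]]]';python3 -c "
from h import *
to([.5476,-.2089,.1],-9.5);print(arm.get_obs()['torque'])"
```

```text
t: 17.95
tcp_pos: [0.5474, -0.2089, 0.1009]
tool_rot: [5.7, 90.0, -93.8]
wrist_force: [0.2, 0.3, -1.1]
gripper_width: 0.0138
t: 18.58
tcp_pos: [0.5474, -0.2089, 0.1009]
tool_rot: [17.5, 90.0, -82.0]
wrist_force: [-3.1, -0.1, 1.1]
gripper_width: 0.0137
t 18.57 tcp [ 0.5474 -0.2089  0.1009] yaw -9.55 -> -9.5 q6 -15.9 F [-3.1 -0.1  1.1] w 0.0137
turn [-0.0015  0.0004 -0.0001] shift [ 0.0023  0.0004 -0.0001]
[ 0.00952875  0.25372703 -0.00655909]
```

Knob bar gripped (13.8 mm). I'll turn clockwise gradually, watching yaw and torque.

```bash
python3 -m pendant '[[[0.1,0,0,0,0,0,1],[0.1,0,0,0,0,0,1],[0.1,0,0,0,0,0,1],[0.1,0,0,0,0,0,1],[0.1,0,0,0,0,0,1]]]';python3 -c "
from h import *
to([.5476,-.2089,.1],-81.5);print(arm.get_obs()['torque'])"
```

```text
t: 19.2
tcp_pos: [0.5479, -0.209, 0.1009]
tool_rot: [74.3, 89.9, -40.7]
wrist_force: [-2.0, 0.6, -0.1]
gripper_width: 0.0137
t 19.2 tcp [ 0.5479 -0.209   0.1009] yaw -24.94 -> -81.5 q6 -0.5 F [-2.   0.6 -0.1] w 0.0137
turn [ 1.8852e+00 -6.0000e-04 -2.8000e-03] shift [ 0.0022 -0.0009  0.    ]
[-0.04960941  0.21867986 -0.00330579]
```

```bash
python3 -m pendant '[[[0.1,0,0,0,0,0,1],[0.1,0,0,0,0,0,1],[0.1,0,0,0,0,0,1],[0.1,0,0,0,0,0,1],[0,0,0,0,0,0,1]]]';python3 -c "
from h import *
to([.5476,-.2089,.1],-81.5);print(arm.get_obs()['torque'])"
```

```text
t: 19.82
tcp_pos: [0.5483, -0.2093, 0.1009]
tool_rot: [88.0, 89.9, -39.3]
wrist_force: [-2.1, -1.1, 0.6]
gripper_width: 0.0139
t 19.82 tcp [ 0.5483 -0.2093  0.1009] yaw -37.31 -> -81.5 q6 11.9 F [-2.1 -1.1  0.6] w 0.0139
turn [ 1.473  -0.0017 -0.0047] shift [ 0.0023 -0.0021  0.0002]
[0.04610813 0.36462141 0.11248989]
```

```bash
python3 -m pendant '[[[0.1,-0.001,-0.004,0,-0.002,0,1],[0.12,0,0,0,0,0,1],[0.12,0,0,0,0,0,1],[0.12,0,0,0,0,0,1],[0.12,0,0,0,0,0,1]]]';python3 -c "
from h import *
to([.5475,-.2089,.1009],-81.5);print(arm.get_obs()['torque'])"
```

```text
t: 20.45
tcp_pos: [0.5488, -0.2098, 0.1009]
tool_rot: [102.2, 89.8, -42.6]
wrist_force: [-1.1, -1.7, 1.0]
gripper_width: 0.014
t 20.45 tcp [ 0.5488 -0.2098  0.1009] yaw -54.83 -> -81.5 q6 29.5 F [-1.1 -1.7  1. ] w 0.014
turn [ 0.8889 -0.0032 -0.0068] shift [ 0.     -0.0036  0.0014]
[-0.06096771  0.32297376 -0.08456092]
```

```bash
python3 -m pendant '[[[0.12,0,0,0,0,0,1],[0.12,0,0,0,0,0,1],[0.12,0,0,0,0,0,1],[0.12,0,0,0,0,0,1],[0.12,0,0,0,0,0,1]]]';python3 -c "
from h import *
to([.5475,-.2089,.1009],-81.5);print(arm.get_obs()['torque'])"
```

```text
t: 21.08
tcp_pos: [0.5491, -0.2104, 0.1009]
tool_rot: [116.7, 89.7, -46.3]
wrist_force: [-0.7, -0.7, 1.1]
gripper_width: 0.0135
t 21.07 tcp [ 0.5491 -0.2104  0.1009] yaw -73.01 -> -81.5 q6 47.6 F [-0.7 -0.7  1.1] w 0.0135
turn [ 0.283  -0.0051 -0.0084] shift [ 0.     -0.0047  0.0027]
[-0.09085985  0.38360038 -0.04483039]
```

```bash
python3 -m pendant '[[[0.1,-0.003,-0.006,0,-0.002,0.001,1],[0.1,-0.002,-0.003,0,-0.001,0.001,1],[0.09,0,0,0,0,0,1],[0,0,0,0,0,0,1],[0,0,0,0,0,0,1]]]';python3 -c "
from h import *
to([.5475,-.2089,.1009],-81.5);print(arm.get_obs()['torque'])
w=arm.get_image('wrist')[:,:,::-1];s=arm.get_image('scene')[:,:,::-1]
cv2.imwrite('pics/c5.png',np.hstack([cv2.resize(w[130:330,180:380],(400,400)),cv2.resize(s[225:291,155:221],(400,400),interpolation=cv2.INTER_CUBIC)]))"
```

```text
t: 21.7
tcp_pos: [0.5492, -0.2108, 0.101]
tool_rot: [137.1, 89.8, -34.6]
wrist_force: [-1.3, -0.1, 0.9]
gripper_width: 0.0142
t 21.7 tcp [ 0.5492 -0.2108  0.101 ] yaw -81.64 -> -81.5 q6 56.1 F [-1.3 -0.1  0.9] w 0.0142
turn [-0.0045 -0.0052 -0.0049] shift [ 0.0001 -0.0052  0.0034]
[ 0.02478371  0.40363279 -0.04177843]
```

View pics/c5.png

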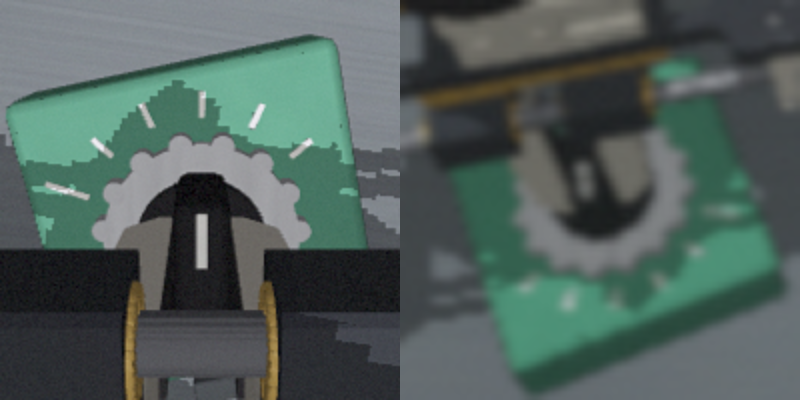

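The white pointer line at (201,240) points at the fourth tick (202,105). The ticks are the long home one at (68,190), then (102,148), (147,115) and (202,105), so this is the third click. Residual torque is about 0.04 N m. I'll let it settle, then hand in.

```bash
python3 -m pendant '[[[0,0,0,0,0,0,1],[0,0,0,0,0,0,1],[0,0,0,0,0,0,1],[0,0,0,0,0,0,1],[0,0,0,0,0,0,1]]]';python3 -c "
from h import *
to([.5475,-.2089,.1009],-81.5);o=arm.get_obs();print(o['torque'])
s=arm.get_image('side')[:,:,::-1];a=cv2.imread('pics/side0.png').astype(int)
cv2.imwrite('pics/s_end.png',s)
for n,(x,y) in dict(collar=(143,222),vblock=(197,155),brush=(165,324)).items(): print(n,abs(s[y-18:y+18,x-30:x+30].astype(int)-a[y-18:y+18,x-30:x+30]).mean().round(2))
print(arm.hand_in())"
```

```text
t: 22.42
tcp_pos: [0.5491, -0.2108, 0.1009]
tool_rot: [136.6, 89.8, -35.0]
wrist_force: [-1.5, 0.4, 0.1]
gripper_width: 0.0136
t 22.43 tcp [ 0.5491 -0.2108  0.1009] yaw -81.61 -> -81.5 q6 56.1 F [-1.5  0.4  0.1] w 0.0136
turn [-0.0035 -0.0052 -0.0049] shift [ 0.     -0.0052  0.0034]
[ 0.04758262  0.38656906 -0.00154395]
collar 8.32
vblock 7.83
brush 9.72
the job is handed in; nothing more can be done
None
```

I set the plate on the nest pins, released it, then turned the knob clockwise into the third click. I handed in at about 22 s of the 64 s allowed, still gripping the knob.

- **Plate:** lowered gently, it stopped at the height expected for flush, with the nest carrying its weight before I let go. The pictures after release show it flat on the nest with both pins through the holes.
- **Knob:** the gripper turned 72.1° from home against 72° for the third click. The white line points at the third tick after the long home tick, and the remaining turning moment was about 0 N m. At the end the tool stood about 2.4 mm off the knob axis I had measured, but the side force was only about 1.5 N.
- **Collar, block and brush:** I never went near them. My before-and-after picture comparison was inconclusive: it gave similar differences of 8 to 10 grey levels at all three spots. That could be image noise or lighting, and I did not look at the final picture to settle it.

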